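# Set the screwdriver in the sloping V rest

## Robot

A 7-joint arm with a two-finger parallel gripper is mounted at the origin on a cart in front of the work surface, level with it; the furniture and walls round the work are solid. World frame = base frame: x ahead of the robot, y to its left, z up, the work surface at z = 0. Lengths are in m, angles in degrees, forces in N, time in s.
With the tool pointing down it reaches from about 0.425 to 0.875 m from the base axis. Payload 4.7 kg.
Tool frame: the origin (TCP) lies midway between the tips of the shut fingers; the grasp point (between the pads) lies 19 mm behind it; y points along the fingers, x is the direction in which the jaws open and shut, and the axes are right-handed (so a half turn about y gives the same grasp; the last joint's range is limited). The gripper opens to 87 mm and grips with 3 to 60 N. Pads are 19 mm wide; open, the fingers measure 117 mm over their backs; the gripper's body (75 mm by 190 mm) begins 51 mm behind the grasp point.
Start: joints at [-71.843, 18.392, -4.016, 83.108, 1.295, 78.541, -3.26], TCP at [0.194, 0.62, 0.223] pointing down, gripper open.
Joint ranges: [-163.93, 163.93], [-17.29, 119.83], [-79.2, 71.16], [3.27, 140.29], [-89.18, 269.18], [5.43, 117.66], [-154.24, 154.24]. Speed limits (degrees/s): [147.25, 147.25, 180, 180, 180, 180, 180].

## Interface

Orientations are given as [roll, pitch, yaw] about the fixed x, y, z axes, in that order (R = Rz(yaw) Ry(pitch) Rx(roll)).
In Python, from cell import env gives the robot as it stands.
- The arm moves only by the tool carry_out, never from a script. Its argument "targets" is a list of rows, each a list of 2 entries, a list of its own where there are three numbers: the shift along the tool's x, y, z in mm, then the turn, a rotation vector about the tool's x, y, z in degrees. A call has 1 to 12 rows; each row shifts and turns the commanded pose from where the row before left it, along the tool's axes as they then stand; what a row does not reach is not made up. A row lasts 1/10 s, in which the tool goes at most 50 mm and 8.59 degrees, less where a joint would pass 70% of its speed; a pose out of reach is approached as far as the arm can. A call with a gripper value outside its range is refused whole. "jaw" is the opening, from 0 (shut) to 1 (fully open), set as the call begins (left out, the last holds). The fingers move at their own pace and stop on an object; "squeeze" is the grip in N (left out, the last holds). Time passes only in rows, so rows that do not move let the fingers close. It gives the time, the measured TCP pose, the force and the opening at its end, in the units of the state.
- env.get_obs(): the state, without advancing time (a new reading comes with each control period).
- env.read_camera(name): name is "scene" or "top" or "wrist"; returns the picture (400x640x3 uint8, red, green, blue); there is no depth.
- env.get_calibration(name): a dict with "fx", "fy", "cx", "cy" (pixels), "R" (3x3) and "t" (3): a world point X has camera coordinates R X + t; the wrist camera has in their place "hand_eye" (4x4, takes a point from camera to tool coordinates, whose origin is the TCP and whose axes are the tool frame's). Camera axes: x right, y down, z forward; pixel columns grow to the right and rows downward; lengths in m; the calibration is good to about 2 mm. A picture is of the moment at which its call begins: read the wrist's pose just before it. get_calibration takes no time and is no camera call.
- env.sign_off(): hands the job in, once; it reports no verdict.
Trained networks look in the newest picture that a camera, given by its name, has taken for a name from the list of things; names that differ only in an ending like _2 or _b are one class to them, and where a whole thing is asked for, a point or a joint stands for the part that bears it (a point fixed in the world has none). Each returns a list of dicts, best first, with "p" (0 to 1); they miss things now and then, are a little off and sometimes report something else, mostly with a low value. They report only what shows in the picture. A call takes as long as a camera call. They do not tell look-alikes from the thing itself.
- env.outline_of(camera, label): "mask" (400x640 bool, what is visible of it) and "xy" ([column, row] in pixels, amid what is visible of it).
The state is a dict: "time_s": time; "qpos": joint angles; "joint_velocities": joint speeds; "effort": joint torques, N m; "tool_pos": TCP position; "tool_rot": TCP orientation; "force": force on the tool from outside, world axes, zero at the start; "wrist_torque": the same for the moment, N m; "grip_width": finger opening in m.
Only numpy, scipy, OpenCV 4.12 (cv2) and the standard library are available. Lean on these libraries where they do the work, as an engineer would, in place of code of your own. Each camera call takes 0.05 s, during which the arm holds its last target.

## Task

Take the screwdriver that lies in front of you (the longer one, nearest the robot, not the short one out by the C-clamp at the right edge) and set it in the sloping steel V rest, ready to be taken again at the slant: blade down the slope, shaft in the low V, end of the handle in the high V, tip touching the toe plate or within about 2 cm of it. Let go and leave it lying there at rest.

Things in the scene. Friction and masses are not known exactly. Their poses are not given: they have to be found in the camera images.
- driver_grip (a point): The screwdriver nearest the robot, 214 mm long, lying flat: round handle 26 mm thick, 95 mm long; thin shaft 6 mm thick. This point is mid-thickness of the handle (13 mm above the table at first), 30 mm behind its front end, 65 mm before its rear end: a place to grip across that stays clear of the rest. +y runs toward the handle's rear end, z is up at the start.
- driver_tip (a point): The tip of the screwdriver's blade, on the shaft's axis (3 mm above the table at the start).
- driver_butt (a point): The centre of the rear end of the screwdriver's handle, 205 mm from the tip.
- rest: Steel V rest, fixed; base 230x74x8 mm, origin on the table, +x toward its high end. Rises 22 deg to +x. Two 90-deg V heads, 48 mm wide at the mouth, 14 mm long: the low one (x -67 mm, V bottom 36 mm above the table) takes the shaft, the high one (x +87 mm, bottom 91 mm) the handle's last part; free for fingers between. Toe plate at about x -102 mm, 44 mm wide, up to 42 mm high.
- rest_tip (a point): Point above the rest's low end where the blade's tip belongs, 8 mm before the toe plate, when the screwdriver lies well in both Vs.
- rest_butt (a point): Point just beyond the rest's high V where the centre of the handle's rear end belongs when the screwdriver lies well in both Vs; 205 mm from rest_tip.
Things that resemble listed ones, but are neither listed nor needed, are in the scene too. Leave any turquoise look-alike of the part that bears driver_grip alone.

How it is judged:
By the outcome, as a careful person would: the job done as asked, in the order asked, and still so for the second after the job is handed in, with the robot touching nothing.
It also fails if it takes over 35 s, if anything falls off the work surface, if the arm or the gripper's body presses on something with over 40 N, if the wrist force passes 120 N, or if a joint passes its speed limit or range.

## Working session

There is one attempt and no reset: what is moved stays moved. The work goes in short steps, Python scripts to look and compute and a tool call to move; the robot and the scene stay as the last step left them, time stands still between calls to the robot, and variables do not carry over. Pictures are saved under pics/ and viewed, and the job is handed in when it is done.

Besides the shell and the picture viewer there is one more tool, called by a JSON object that holds its "method" and its "body", one argument or row to a line. carry_out: Moves the arm, as the interface text tells. Its arguments: {"type":"object","properties":{"targets":{"type":"array","items":{"type":"array"}},"jaw":{"type":"number"},"squeeze":{"type":"number"}},"required":["targets"]}

```bash
ls; mkdir -p pics
python3 - <<'E'
from cell import env
import cv2,json
o=env.get_obs()
for k,v in o.items(): print(k,v)
for c in ["scene","top"]:
    im=env.read_camera(c); cv2.imwrite(f"pics/{c}0.png",im[:,:,::-1])
    print(c,env.get_calibration(c))
print(env.get_calibration("wrist"))
E
```

```text
pics
time_s 0.0
qpos [-71.84152927  18.43893     -4.01617659  83.17299969   1.2955441
  78.54166341  -3.26023424]
joint_velocities [ 0.12599575  0.04155997 -0.06909914  0.00607836  0.01645504 -0.12612661
 -0.10479409]
effort [ 4.11750925e-04 -4.91276872e+01 -4.03775359e-01 -3.12528992e+01
 -6.39540888e-02  4.35813633e-02  1.71979000e-04]
tool_pos [0.19372455 0.61988972 0.22147975]
tool_rot [-90.00604403   0.10831798  72.65171758]
force [-0.02104342  0.30754525  0.3135233 ]
wrist_torque [0.01142653 0.0111865  0.00018705]
grip_width 0.08697334303621679
scene {'fx': 432.34280687450433, 'fy': 432.34280687450433, 'cx': 327.345445437139, 'cy': 200.03152638612423, 'R': array([[ 0.52908303, -0.84850992,  0.01010232],
       [-0.44227325, -0.28589787, -0.85009222],
       [ 0.72419991,  0.44530138, -0.52653695]]), 't': array([-0.37060218,  0.27393218,  0.75243805])}
top {'fx': 478.12359391477366, 'fy': 478.12359391477366, 'cx': 320.56885009820513, 'cy': 198.76811013117558, 'R': array([[ 0.01380861, -0.99986929,  0.00840953],
       [-0.99213675, -0.01474715, -0.1242867 ],
       [ 0.12439447, -0.00662718, -0.99221071]]), 't': array([-0.13999837,  0.49618055,  1.22776485])}
{'fx': 296.3968609100024, 'fy': 296.3968609100024, 'cx': 314.0100405922835, 'cy': 201.69484962611713, 'hand_eye': array([[ 9.99999686e-01,  2.97028978e-04,  7.35257035e-04,
         3.52361763e-04],
       [-6.23391369e-04, -2.78605044e-01,  9.60405561e-01,
        -1.62011043e-01],
       [ 4.90114600e-04, -9.60405717e-01, -2.78604771e-01,
         7.53247817e-02],
       [ 0.00000000e+00,  0.00000000e+00,  0.00000000e+00,
         1.00000000e+00]])}
```

View pics/scene0.png

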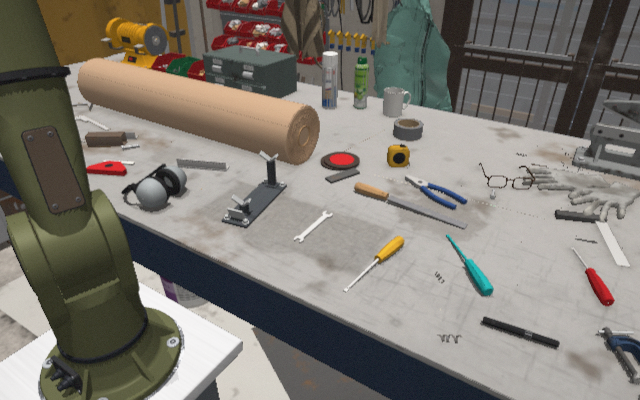

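View pics/top0.png

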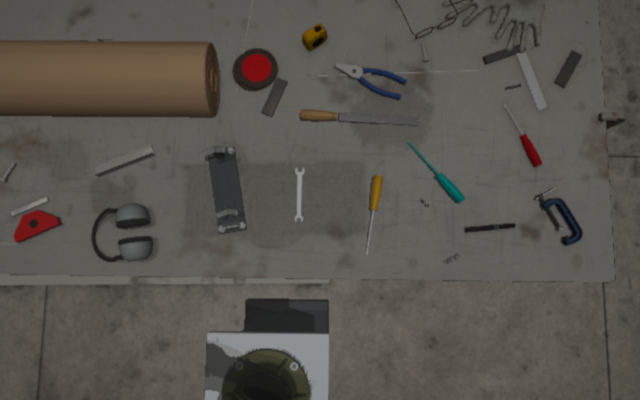

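Run:
```python
from cell import env
import cv2,numpy as np
for c in ["top","scene"]:
    for l in ["driver_grip","driver_tip","driver_butt","rest","rest_tip","rest_butt"]:
        try:
            for i,r in enumerate(env.outline_of(c,l)):
                m=r["mask"]; rc=cv2.minAreaRect(np.argwhere(m)[:,::-1].astype(np.float32)) if m.any() else None
                print(c,l,round(r["p"],2),np.round(r["xy"],1),m.sum(),rc)
                np.save(f"m_{c}_{l}_{i}.npy",m)
        except Exception as e: print(c,l,e)
    print(env.get_obs()["time_s"])
```

```text
top driver_grip 0.71 [373.6 196.8] 441 ((372.4200134277344, 213.55999755859375), (10.040916442871094, 79.903076171875), 8.130102157592773)
top driver_grip 0.69 [448.5 186.3] 408 ((440.6959533691406, 177.81710815429688), (61.60359191894531, 10.137299537658691), 46.97493362426758)
top driver_tip 0.85 [450.  190.1] 347 ((448.50006103515625, 186.50003051757812), (38.18376159667969, 9.899494171142578), 45.0)
top driver_tip 0.7 [374.8 191.6] 363 ((371.9053955078125, 213.06756591796875), (10.028338432312012, 78.74711608886719), 9.462321281433105)
top driver_butt 0.95 [374.2 194.2] 374 ((372.95849609375, 212.06112670898438), (9.185378074645996, 77.05145263671875), 7.594643592834473)
top driver_butt 0.93 [446.2 183.9] 432 ((434.75006103515625, 172.25001525878906), (77.78173828125, 10.60660171508789), 45.0)
top rest 0.88 [225.9 189.7] 2366 ((225.61537170410156, 188.07693481445312), (87.4677963256836, 30.201885223388672), 78.69007110595703)
top rest_tip 0.9 [226.9 187.5] 2455 ((225.8961181640625, 188.33035278320312), (87.66413879394531, 31.257291793823242), 78.8453369140625)
top rest_butt 0.57 
[... 636 characters left out ...]
674316), 53.13010025024414)
scene driver_butt 0.88 [478.7 278.1] 548 ((469.9999694824219, 265.0), (72.66572570800781, 13.867505073547363), 56.3099365234375)
scene driver_butt 0.62 [383.6 257.3] 418 ((375.00006103515625, 264.0000305175781), (9.899494171142578, 74.95332336425781), 45.0)
scene rest 0.95 [259.4 199.2] 1725 ((257.7176513671875, 194.22943115234375), (40.4190559387207, 84.13606262207031), 32.47119140625)
scene rest_tip 0.66 [252.5 199.1] 1712 ((258.05804443359375, 193.51388549804688), (40.5660400390625, 85.41509246826172), 31.890790939331055)
scene rest_butt 0.59 [258.5 197.5] 1566 ((257.7029113769531, 194.53823852539062), (39.038516998291016, 80.8381118774414), 32.47119140625)
0.7
```

Run:
```python
import cv2,numpy as np
t=cv2.imread("pics/top0.png"); s=cv2.imread("pics/scene0.png")
a=cv2.resize(t[135:265,190:260],None,fx=4.5,fy=4.5,interpolation=cv2.INTER_CUBIC)
b=cv2.resize(t[165:265,340:410],None,fx=5,fy=5,interpolation=cv2.INTER_CUBIC)
h=max(a.shape[0],b.shape[0]);f=lambda i:np.vstack([i,np.zeros((h-i.shape[0],i.shape[1],3),np.uint8)])
cv2.imwrite("pics/ztop.png",np.hstack([f(a),f(b)]))
cv2.imwrite("pics/zsc.png",cv2.resize(s[140:300,210:420],None,fx=3.7,fy=3.7,interpolation=cv2.INTER_CUBIC))
```

```text
(no output)
```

View pics/ztop.png

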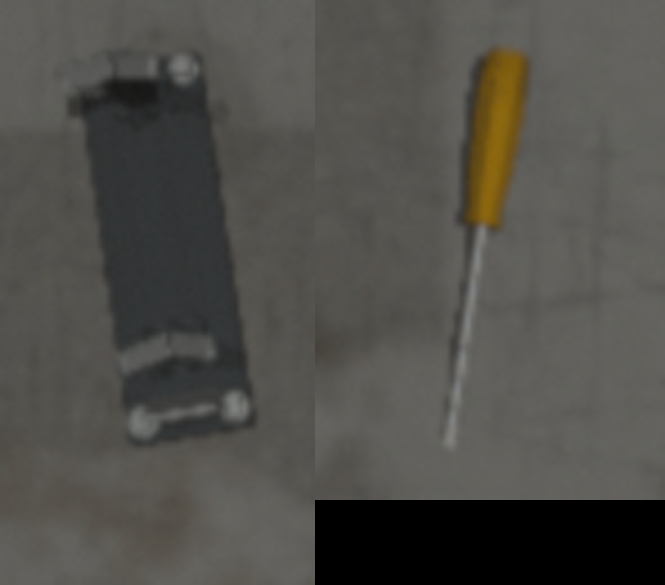

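View pics/zsc.png

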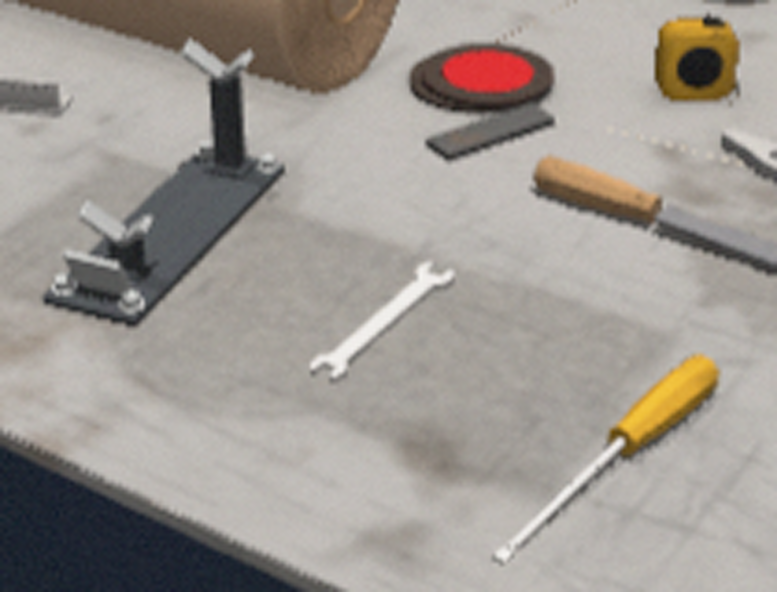

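```bash
cat > h.py <<'E'
import numpy as np,cv2
from cell import env
from scipy.optimize import least_squares
from scipy.spatial.transform import Rotation as Ro
C={c:env.get_calibration(c) for c in ["scene","top"]}
def proj(c,X):
    k=C[c];P=k["R"]@np.asarray(X)+k["t"]
    return np.array([k["fx"]*P[0]/P[2]+k["cx"],k["fy"]*P[1]/P[2]+k["cy"]])
def ray(c,uv,z):
    k=C[c];d=k["R"].T@np.array([(uv[0]-k["cx"])/k["fx"],(uv[1]-k["cy"])/k["fy"],1]);o=-k["R"].T@k["t"]
    return o+d*(z-o[2])/d[2]
E
python3 - <<'E'
from h import *
T=lambda x,y:(190+x/4.5,135+y/4.5)
S=lambda x,y:(210+x/3.7,140+y/3.7)
obs=[("top",(-.115,.037,.008),T(130,440)),("top",(-.115,-.037,.008),T(255,425)),("top",(.115,-.037,.008),T(204,55)),
("scene",(-.115,.037,.008),S(45,295)),("scene",(-.115,-.037,.0),S(135,322)),("scene",(.115,-.037,.008),S(285,170)),
("scene",(.080,0,.091),S(217,75)),("scene",(-.074,0,.036),S(115,237))]
def w(p,X):
    c,s=np.cos(p[2]),np.sin(p[2]);return np.array([p[0]+c*X[0]-s*X[1],p[1]+s*X[0]+c*X[1],X[2]])
f=lambda p:np.concatenate([proj(c,w(p,X))-uv for c,X,uv in obs])
r=least_squares(f,[.55,.25,0.1],loss="soft_l1");print("rest",r.x,np.degrees(r.x[2]));print(np.round(f(r.x).reshape(-1,2),1))
D=lambda x,y:(340+(x-315)/5,165+y/5)
print("tip",ray("top",D(449,445),.003),ray("scene",S(500,555),.003))
print("junction",ray("top",D(483,226),.013),ray("scene",S(620,440),.013))
print("butt", ray("top",D(510,50),.013),ray("scene",S(705,367),.013))
E
```

```text
rest [0.52439616 0.11832382 0.1707159 ] 9.78130056010863
[[ 0.1  0.5]
 [ 0.  -0.5]
 [-0.3 -1.9]
 [-1.2 -0.3]
 [-0.1  1.6]
 [ 0.6 -1.9]
 [ 0.2  0.9]
 [-0.   1.2]]
tip [ 0.35561554 -0.25796728  0.003     ] [ 0.35814104 -0.25685853  0.003     ]
junction [ 0.47183425 -0.27486871  0.013     ] [ 0.47357731 -0.27366002  0.013     ]
butt [ 0.56728951 -0.28941976  0.013     ] [ 0.56914524 -0.28721154  0.013     ]
```

{"method": "carry_out", "body": {
  "targets": [
    [[-22,0,-37],[0,-4.5,0]],
    [[-22,0,-37],[0,-4.5,0]],
    [[-22,0,-37],[0,0,0]],
    [[-22,0,-37],[0,0,0]],
    [[-22,0,-37],[0,0,0]],
    [[-22,0,-37],[0,0,0]],
    [[-22,0,-37],[0,0,0]],
    [[-22,0,-37],[0,0,0]]
  ],
  "jaw": 1,
  "squeeze": 40
}}

```text
time_s: 1.5
tool_pos: [0.4555, 0.3947, 0.2229]
tool_rot: [-90.0, -0.0, 81.7]
force: [0.5, -0.6, -0.3]
grip_width: 0.0869
```

{"method": "carry_out", "body": {
  "targets": [
    [[-39,0,-7],[0,0,0]],
    [[-39,0,-7],[0,0,0]],
    [[-39,0,-7],[0,0,0]],
    [[-39,0,-7],[0,0,0]],
    [[-39,0,-7],[0,0,0]],
    [[-39,0,-7],[0,0,0]],
    [[-39,0,-7],[0,0,0]],
    [[0,0,0],[0,0,0]],
    [[0,0,0],[0,0,0]]
  ]
}}

```text
time_s: 2.4
tool_pos: [0.4633, 0.1182, 0.223]
tool_rot: [-90.0, -0.1, 81.5]
force: [0.3, 0.8, -0.1]
grip_width: 0.0867
```

```bash
cat > look.py <<'E'
import sys
from h import *
o=env.get_obs(); im=env.read_camera("wrist"); cv2.imwrite(f"pics/{sys.argv[1]}.png",im[:,:,::-1])
np.savez(f"{sys.argv[1]}.npz",p=o["tool_pos"],r=o["tool_rot"])
print(o["time_s"],o["tool_pos"],o["tool_rot"],o["qpos"],o["force"],o["grip_width"])
E
python3 look.py w1
```

```text
2.4 [0.46328107 0.11816271 0.22296407] [-9.00319270e+01 -7.80543068e-02  8.15227409e+01] [-35.0528229   -3.27910166  17.02381318 107.20366448   0.93217262
  75.87040621  63.24089973] [ 0.27000971  0.84640326 -0.14007658] 0.08673951335867958
```

View pics/w1.png

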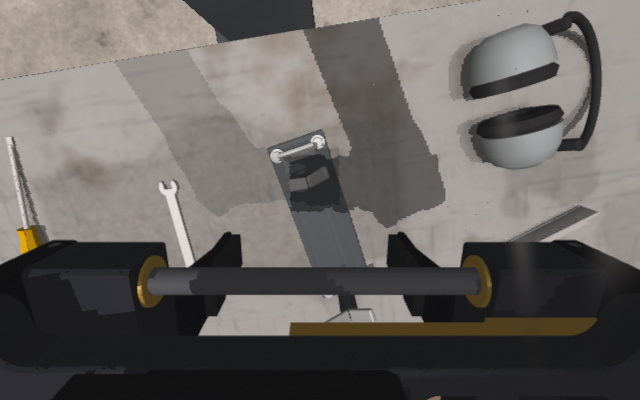

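```bash
cat >> h.py <<'E'
W=env.get_calibration("wrist")
def wray(n,uv,z):
    d=np.load(n+".npz");R=Ro.from_euler("xyz",d["r"],degrees=True).as_matrix();H=W["hand_eye"]
    v=R@H[:3,:3]@np.array([(uv[0]-W["cx"])/W["fx"],(uv[1]-W["cy"])/W["fy"],1]);o=d["p"]+R@H[:3,3]
    return o+v*(z-o[2])/v[2]
def wproj(n,X):
    d=np.load(n+".npz");R=Ro.from_euler("xyz",d["r"],degrees=True).as_matrix();H=W["hand_eye"]
    q=H[:3,:3].T@(R.T@(np.asarray(X)-d["p"])-H[:3,3])
    return np.array([W["fx"]*q[0]/q[2]+W["cx"],W["fy"]*q[1]/q[2]+W["cy"]])
E
python3 - <<'E'
from h import *
p=[.5244,.1183,.1707]
c,s=np.cos(p[2]),np.sin(p[2])
w=lambda x,y,z:np.array([p[0]+c*x-s*y,p[1]+s*x+c*y,z])
im=cv2.imread("pics/w1.png"); k=5; x0,y0=250,110
z=cv2.resize(im[y0:y0+110,x0:x0+130],None,fx=k,fy=k,interpolation=cv2.INTER_CUBIC)
for X in [(-.115,.037,.008),(-.115,-.037,.008),(-.102,.022,.042),(-.102,-.022,.042),(-.067,0,.036),(-.074,.024,.06),(-.074,-.024,.06),(-.06,.024,.06),(-.06,-.024,.06)]:
    u=wproj("w1",w(*X));print(X,u); cv2.drawMarker(z,tuple(int(a) for a in ((u-[x0,y0])*k)),(0,0,255),0,14,1)
cv2.imwrite("pics/w1z.png",z)
E
```

```text
(-0.115, 0.037, 0.008) [320.12990273 128.15485452]
(-0.115, -0.037, 0.008) [264.09698196 147.12284253]
(-0.102, 0.022, 0.042) [311.76840328 144.74908567]
(-0.102, -0.022, 0.042) [275.57465699 156.8495107 ]
(-0.067, 0, 0.036) [303.56546274 178.22498396]
(-0.074, 0.024, 0.06) [321.35501491 170.0637315 ]
(-0.074, -0.024, 0.06) [280.60325975 183.33510759]
(-0.06, 0.024, 0.06) [325.18322003 181.81745289]
(-0.06, -0.024, 0.06) [284.83580459 194.7980654 ]
```

View pics/w1z.png

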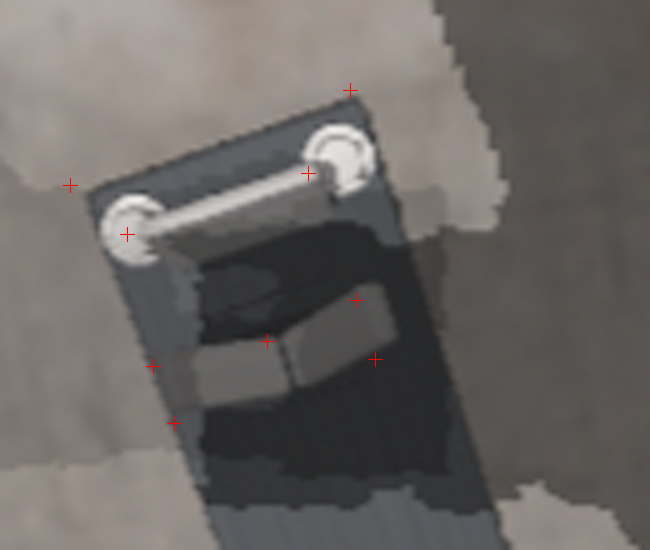

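Run:
```python
from h import *
T=lambda x,y:(190+x/4.5,135+y/4.5)
S=lambda x,y:(210+x/3.7,140+y/3.7)
Z=lambda x,y:(250+x/5,110+y/5)
obs=[("top",(-.115,.037,.008),T(130,440)),("top",(-.115,-.037,.008),T(255,425)),("top",(.115,-.037,.008),T(204,55)),
("scene",(-.115,.037,.008),S(45,295)),("scene",(-.115,-.037,.0),S(135,322)),("scene",(.115,-.037,.008),S(285,170)),
("scene",(.080,0,.091),S(217,75)),("scene",(-.074,0,.036),S(115,237)),
("w",(-.115,.037,.008),Z(357,97)),("w",(-.115,-.037,.008),Z(88,192)),("w",(-.102,.022,.042),Z(330,168)),("w",(-.102,-.022,.042),Z(150,232)),("w",(-.067,0,.036),Z(290,360)),("w",(-.06,.024,.06),Z(397,333))]
def w(p,X):
    c,s=np.cos(p[2]),np.sin(p[2]);return np.array([p[0]+c*X[0]-s*X[1],p[1]+s*X[0]+c*X[1],X[2]])
f=lambda p,o=obs:np.concatenate([(wproj("w1",w(p,X)) if c=="w" else proj(c,w(p,X)))-uv for c,X,uv in o])
for o in (obs,obs[8:],obs[:8]):
    r=least_squares(f,[.55,.25,0.1],loss="soft_l1",args=(o,));print("rest",r.x,np.degrees(r.x[2]));print(np.round(f(r.x,o).reshape(-1,2),1).tolist())
for px in [(10,137),(30,228)]: print(wray("w1",px,.003 if px[0]==10 else .013))
```

```text
rest [0.52565448 0.12176828 0.1658698 ] 9.503639645027201
[[-1.4, -0.0], [-1.5, -0.9], [-1.3, -2.3], [-2.0, -1.0], [-1.0, 0.9], [0.0, -2.4], [-0.4, 0.4], [-0.9, 0.6], [2.1, -0.6], [-0.2, -1.0], [-0.6, 1.8], [-0.9, 0.9], [-1.2, -3.3], [-0.7, 5.9]]
rest [0.52417993 0.12611195 0.2075407 ] 11.891206328173253
[[1.4, -2.3], [-0.2, -0.2], [-0.8, 0.4], [-0.6, 1.0], [0.0, -4.2], [0.5, 3.9]]
rest [0.52439616 0.11832382 0.1707159 ] 9.78130056010863
[[0.1, 0.5], [0.0, -0.5], [-0.3, -1.9], [-1.2, -0.3], [-0.1, 1.6], [0.6, -1.9], [0.2, 0.9], [-0.0, 1.2]]
[ 0.35828798 -0.25261638  0.003     ]
[ 0.47602097 -0.26744774  0.013     ]
```

{"method": "carry_out", "body": {
  "targets": [
    [[-42.6,0,-10.9],[0,0,0]],
    [[-42.6,0,-10.9],[0,0,0]],
    [[-42.6,0,-10.9],[0,0,0]],
    [[-42.6,0,-10.9],[0,0,0]],
    [[-42.6,15,-10.9],[0,0,0]],
    [[-42.6,25,-10.9],[0,0,0]],
    [[-42.6,25,-10.9],[0,0,0]],
    [[-42.6,25,-10.9],[0,0,0]],
    [[-42.6,20,-10.9],[0,0,0]],
    [[0,0,0],[0,0,0]],
    [[0,0,0],[0,0,0]]
  ]
}}

```text
time_s: 3.55
tool_pos: [0.5045, -0.2728, 0.1122]
tool_rot: [-89.9, 0.0, 81.6]
force: [0.3, 0.9, -0.2]
grip_width: 0.0873
```

```bash
python3 look.py w2
```

```text
3.55 [ 0.50447471 -0.27282293  0.11215006] [-8.98514458e+01  8.99911023e-03  8.16428258e+01] [ -8.64742332  16.33015264  40.10132486 103.15393996 -11.47577787
  64.7994312  116.90366583] [ 0.33844394  0.898781   -0.15207543] 0.08734344578165429
```

View pics/w2.png

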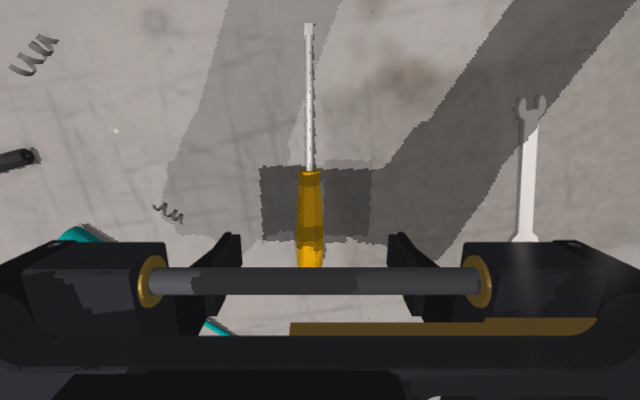

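Run:
```python
from h import *
a=wray("w2",(308,24),.003);b=wray("w2",(311,171),.013);b2=wray("w2",(311,171),.02)
print(a,b,b2,np.linalg.norm((b-a)[:2]),np.degrees(np.arctan2(b[1]-a[1],b[0]-a[0])))
d=np.load("w2.npz");R=Ro.from_euler("xyz",d["r"],degrees=True).as_matrix()
print(R.T@(a-d["p"]),R.T@(b-d["p"]))
```

```text
[ 0.35825908 -0.25598571  0.003     ] [ 0.47622888 -0.27103458  0.013     ] [ 0.47500262 -0.2707847   0.02      ] 0.11892578030438218 -7.269698777883991
[-0.00457593  0.10953183  0.14682669] [-0.00232043  0.09922322  0.02794866]
```

{"method": "carry_out", "body": {
  "targets": [
    [[-3,30,-1],[0,0,0]],
    [[0,30,0],[0,0,0]],
    [[0,25,0],[0,0,0]],
    [[0,15,0],[0,0,0]],
    [[0,0,0],[0,0,0]],
    [[0,0,0],[0,0,0]]
  ]
}}

```text
time_s: 4.2
tool_pos: [0.5061, -0.2758, 0.0145]
tool_rot: [-90.1, -0.0, 81.7]
force: [-0.3, -0.7, -0.2]
grip_width: 0.087
```

{"method": "carry_out", "body": {
  "targets": [
    [[0,5,1],[0,0,0]],
    [[0,5,0],[0,0,0]],
    [[0,0,0],[0,0,0]],
    [[0,0,0],[0,0,0]]
  ]
}}

```text
time_s: 4.6
tool_pos: [0.504, -0.2764, 0.0035]
tool_rot: [-90.0, -0.0, 81.6]
force: [0.2, -0.8, -0.2]
grip_width: 0.0867
```

{"method": "carry_out", "body": {
  "targets": [
    [[0,0,0],[0,0,0]],
    [[0,0,0],[0,0,0]],
    [[0,0,0],[0,0,0]],
    [[0,0,0],[0,0,0]],
    [[0,0,0],[0,0,0]],
    [[0,0,0],[0,0,0]],
    [[0,0,0],[0,0,0]],
    [[0,0,0],[0,0,0]]
  ],
  "jaw": 0,
  "squeeze": 45
}}

```text
time_s: 5.4
tool_pos: [0.5039, -0.2764, 0.0034]
tool_rot: [-90.0, -0.0, 81.7]
force: [0.7, 0.6, 0.1]
grip_width: 0.0312
```

{"method": "carry_out", "body": {
  "targets": [
    [[0,0,0],[0,0,0]],
    [[0,0,0],[0,0,0]],
    [[0,0,0],[0,0,0]]
  ]
}}

```text
time_s: 5.7
tool_pos: [0.5039, -0.2764, 0.0034]
tool_rot: [-90.0, -0.0, 81.6]
force: [-0.1, -0.3, -1.0]
grip_width: 0.0222
```

{"method": "carry_out", "body": {
  "targets": [
    [[0,0,0],[0,0,0]],
    [[0,0,0],[0,0,0]],
    [[0,0,0],[0,0,0]]
  ]
}}

```text
time_s: 6.0
tool_pos: [0.504, -0.2764, 0.0034]
tool_rot: [-90.0, -0.0, 81.7]
force: [-0.0, 0.5, 0.5]
grip_width: 0.0223
```

{"method": "carry_out", "body": {
  "targets": [
    [[0,-10,0],[0,0,0]],
    [[0,-20,0],[0,0,0]],
    [[0,-30,0],[0,0,0]],
    [[0,-40,0],[0,0,0]],
    [[0,-40,0],[0,0,0]],
    [[0,-40,0],[0,0,0]],
    [[0,0,0],[0,0,0]],
    [[0,0,0],[0,0,0]]
  ]
}}

```text
time_s: 6.8
tool_pos: [0.5043, -0.2765, 0.1847]
tool_rot: [-90.1, -0.0, 81.6]
force: [-0.5, 0.2, -1.3]
grip_width: 0.0223
```

```bash
python3 look.py w3; python3 -c "
from h import *
s=env.read_camera('scene')[:,:,::-1];cv2.imwrite('pics/s3.png',s)"
```

```text
6.8 [ 0.5043064  -0.27653937  0.18465176] [-9.01379632e+01 -1.86071991e-02  8.16469973e+01] [-10.13818502  12.27276748  41.61968123  98.50215314  -8.59466245
  72.32742355 115.08153691] [-0.45581574  0.24868771 -1.30373404] 0.02228603911783717
```

View pics/w3.png

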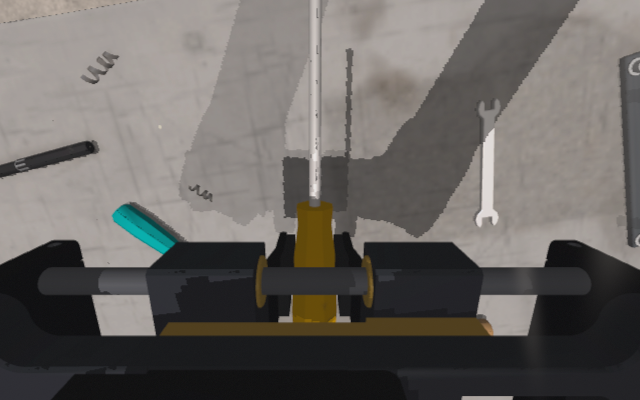

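View pics/s3.png

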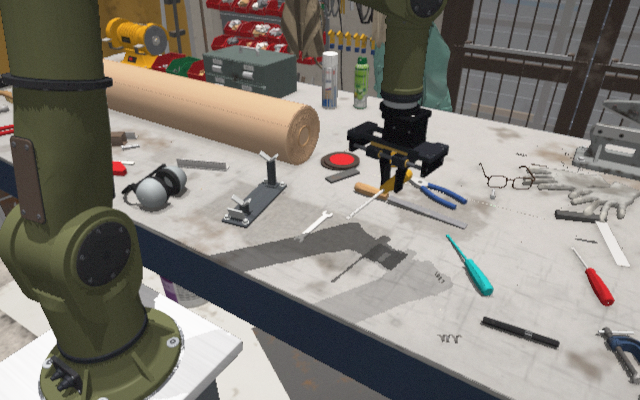

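Run:
```python
from h import *
d=np.load("w3.npz");R=Ro.from_euler("xyz",d["r"],degrees=True).as_matrix()
s=cv2.imread("pics/s3.png");x0,y0,k=330,150,7
z=cv2.resize(s[y0:y0+80,x0:x0+100],None,fx=k,fy=k,interpolation=cv2.INTER_CUBIC)
for yy in [-.0095,.0005,]:
    for zz in [.148,.03]:
        u=proj("scene",d["p"]+R@np.array([0,yy,zz]));print(yy,zz,u);cv2.drawMarker(z,tuple(int(a) for a in (u-[x0,y0])*k),(255,0,0) if yy<0 else (0,0,255),0,14,1)
cv2.imwrite("pics/s3z.png",z)
```

```text
-0.0095 0.148 [347.49262787 212.97714026]
-0.0095 0.03 [383.52654689 188.56798669]
0.0005 0.148 [347.31235319 217.47288649]
0.0005 0.03 [383.14523024 192.81753495]
```

View pics/s3z.png

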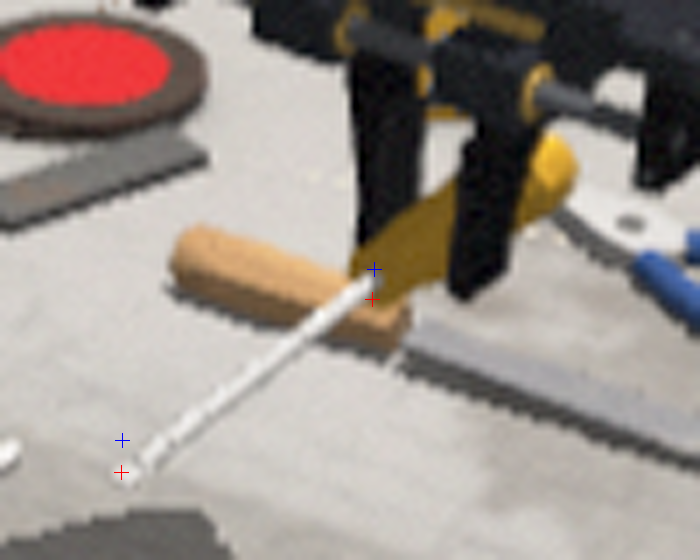

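```bash
cat > plan.py <<'E'
from h import *
p=np.array([.5255,.122]);yaw=10.0
def goal(tipx=-.092,lift=0,tilt=-18.5,tip=(0,.001,.147),p=p,yaw=yaw,lat=0):
    R=(Ro.from_euler("z",yaw+90,degrees=True)*Ro.from_euler("x",-90,degrees=True)*Ro.from_euler("x",tilt,degrees=True)).as_matrix()
    Rr=Ro.from_euler("z",yaw,degrees=True).as_matrix()
    t=Rr@np.array([tipx,lat,.031+(-.092-tipx)*-.404+lift])+np.array([*p,0])
    return t-R@np.array(tip),R
def delta(o,P,R):
    R0=Ro.from_euler("xyz",o["tool_rot"],degrees=True).as_matrix()
    return R0.T@(P-o["tool_pos"])*1000, Ro.from_matrix(R0.T@R).as_rotvec(degrees=True)
E
python3 - <<'E'
from plan import *
o=env.get_obs()
for l in (0,.06):
    P,R=goal(lift=l);print(P,Ro.from_matrix(R).as_euler("xyz",degrees=True),delta(o,P,R))
# after rotations: first yaw then tilt, translation in tilted frame
P,R=goal(lift=.06)
print("in goal frame",R.T@(P-o["tool_pos"])*1000)
P,R0=goal(lift=.06,tilt=0);print("in untilted frame",R0.T@(P-o["tool_pos"])*1000)
E
```

```text
[0.57187093 0.13017645 0.07859211] [-108.5    0.   100. ] (array([411.54715355, 103.99724683,  -9.34551446]), array([-18.45135052, -18.20140395,  -2.89735064]))
[0.57187093 0.13017645 0.13859211] [-108.5    0.   100. ] (array([411.59652283,  43.9973963 ,  -9.22102131]), array([-18.45135052, -18.20140395,  -2.89735064]))
in goal frame [ 387.82697259   85.29022229 -117.25320053]
in untilted frame [ 387.82697259   90.26985699 -146.17069573]
```

{"method": "carry_out", "body": {
  "targets": [
    [[0,0,0],[0,-6.1,0]],
    [[0,0,0],[0,-6.1,0]],
    [[0,0,0],[0,-6.1,0]],
    [[30,0,0],[-6.2,0,0]],
    [[30,0,0],[-6.2,0,0]],
    [[30,0,0],[-6.1,0,0]],
    [[42,0,-16],[0,0,0]],
    [[42,0,-16],[0,0,0]],
    [[42,0,-16],[0,0,0]],
    [[42,0,-16],[0,0,0]],
    [[0,0,0],[0,0,0]]
  ]
}}

```text
time_s: 8.0
tool_pos: [0.5186, -0.0047, 0.2025]
tool_rot: [-108.4, -0.0, 100.5]
force: [1.0, -1.5, -0.7]
grip_width: 0.0223
```

{"method": "carry_out", "body": {
  "targets": [
    [[42,0,-16],[0,0,0]],
    [[42,0,-16],[0,0,0]],
    [[42,0,-16],[0,0,0]],
    [[0,0,0],[0,0,0]],
    [[0,0,0],[0,0,0]],
    [[0,0,0],[0,0,0]]
  ]
}}

```text
time_s: 8.6
tool_pos: [0.5415, 0.1184, 0.2173]
tool_rot: [-108.3, 0.0, 99.8]
force: [0.3, -0.9, -0.8]
grip_width: 0.0226
```

```bash
cat > st.py <<'E'
from plan import *
import sys
l=float(sys.argv[1])
o=env.get_obs();P,R=goal(lift=l);d=delta(o,P,R);print(o["time_s"],o["tool_pos"],o["tool_rot"],np.round(d,1),np.round(o["force"],1),o["grip_width"],np.round(o["qpos"]))
for c in ("scene","top"):cv2.imwrite(f"pics/{c}_{sys.argv[2]}.png",env.read_camera(c)[:,:,::-1])
s=cv2.imread(f"pics/scene_{sys.argv[2]}.png");t=cv2.imread(f"pics/top_{sys.argv[2]}.png")
R0=Ro.from_euler("xyz",o["tool_rot"],degrees=True).as_matrix()
for q in [(0,.001,.147),(0,-.0055,.03)]:
    print("pred",[proj(c,o["tool_pos"]+R0@np.array(q)).round(1) for c in ("scene","top")])
cv2.imwrite(f"pics/z_{sys.argv[2]}.png",np.hstack([cv2.resize(s[120:245,205:305],None,fx=4,fy=4,interpolation=cv2.INTER_CUBIC),cv2.resize(t[130:255,190:285],None,fx=4,fy=4,interpolation=cv2.INTER_CUBIC)]))
E
python3 st.py 0.06 a; python3 look.py w4
```

```text
8.6 [0.54148045 0.11837678 0.21732399] [-1.08332437e+02  4.60577665e-02  9.98476182e+01] [[ 6.5 84.8 -5.6]
 [-0.2 -0.1 -0.1]] [ 0.3 -0.9 -0.8] 0.02256977966657596 [-24.  -7.   7. 114.   4.  55.  81.]
pred [array([225.4, 166.9]), array([222.5, 230. ])]
pred [array([248.4, 132.4]), array([212.3, 181.2])]
8.7 [0.54183417 0.11824456 0.21808532] [-1.08414930e+02  9.52289614e-03  9.97968656e+01] [-24.42664242  -7.0336033    7.382797   113.47847637   3.85332845
  55.27014825  81.15681974] [-0.14904181  0.22077255 -0.67334641] 0.022894063570470594
```

View pics/z_a.png

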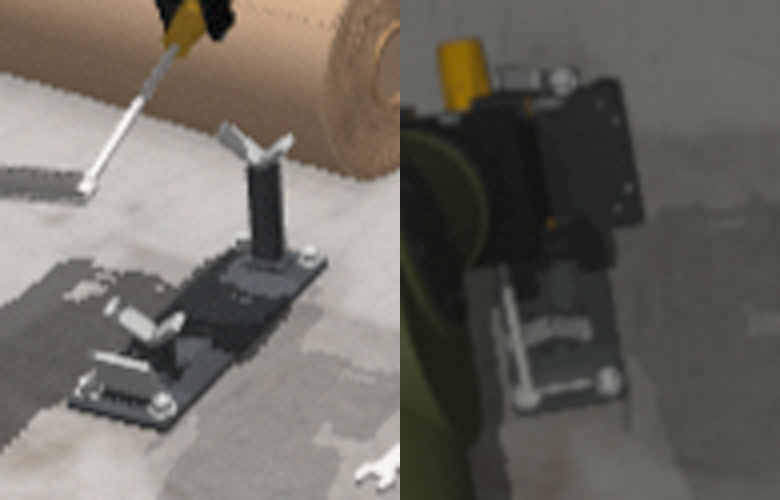

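View pics/w4.png

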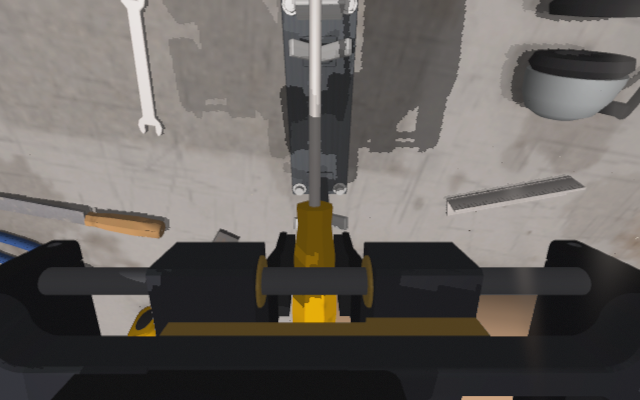

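{"method": "carry_out", "body": {
  "targets": [
    [[6.5,28,-6],[0,0,0]],
    [[0,28,0],[0,0,0]],
    [[0,28,0],[0,0,0]],
    [[0,9.5,3.2],[0,0,0]],
    [[0,9.5,3.2],[0,0,0]],
    [[0,9.5,3.2],[0,0,0]],
    [[0,0,0],[0,0,0]],
    [[0,0,0],[0,0,0]],
    [[0,0,0],[0,0,0]]
  ]
}}

```text
time_s: 9.65
tool_pos: [0.5735, 0.1324, 0.1124]
tool_rot: [-108.6, -0.0, 100.0]
force: [1.1, 0.4, -0.9]
grip_width: 0.0225
```

```bash
python3 st.py 0.03 b; python3 look.py w5
```

```text
9.65 [0.5735094  0.13244346 0.11237869] [-1.08617820e+02 -2.21357201e-02  9.99567764e+01] [[-2.   2.9  3.1]
 [ 0.1 -0.   0. ]] [ 1.1  0.4 -0.9] 0.02245341713755698 [-24.   3.   8. 117.   3.  42.  81.]
pred [array([235.1, 198. ]), array([225.6, 219.7])]
pred [array([255.8, 164.3]), array([216.4, 175.2])]
9.75 [0.57340245 0.13246164 0.112154  ] [-1.08597855e+02 -2.04140038e-02  9.99597048e+01] [-24.48101491   2.87476128   7.69774621 116.9788544    2.69019317
  41.73089606  81.38380978] [ 0.36076403 -0.65614681 -1.79019512] 0.022362301810897087
```

View pics/z_b.png

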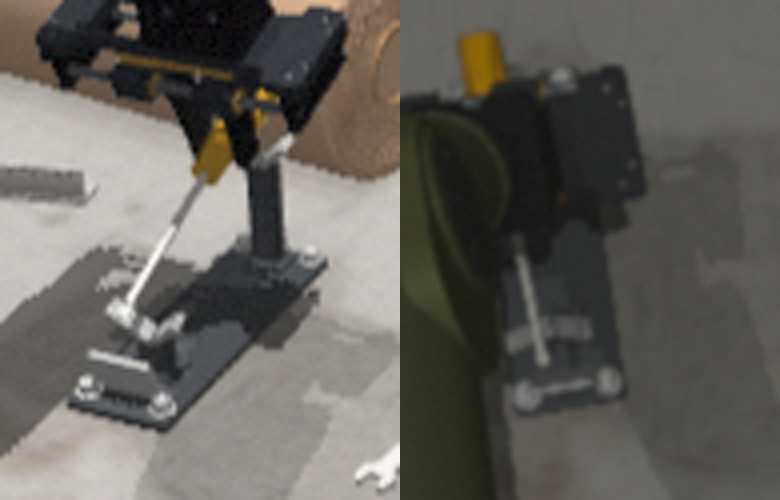

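View pics/w5.png

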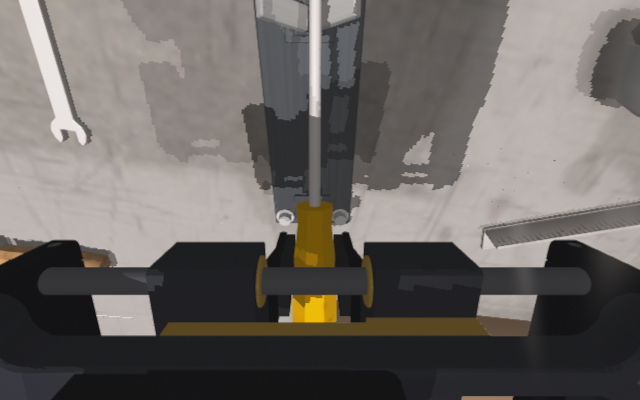

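{"method": "carry_out", "body": {
  "targets": [
    [[-1.5,6,3],[0,-1.2,0]],
    [[0,6,2.5],[0,0,0]],
    [[0,6,2.5],[0,0,0]],
    [[0,6,2],[0,0,0]],
    [[0,0,0],[0,0,0]],
    [[0,0,0],[0,0,0]]
  ]
}}

```text
time_s: 10.4
tool_pos: [0.571, 0.1295, 0.0849]
tool_rot: [-108.4, 0.4, 101.0]
force: [-2.0, -1.5, 0.4]
grip_width: 0.0223
```

```bash
python3 st.py 0.008 c; python3 look.py w6
```

```text
10.4 [0.57104127 0.1295134  0.08486546] [-108.43388317    0.4089706   101.04441655] [[ 0.5 -1.3 -1.4]
 [-0.1  1.1 -0.1]] [-2.  -1.5  0.4] 0.022339224488415847 [-24.   5.   8. 119.   2.  38.  83.]
pred [array([237.4, 208.2]), array([229.8, 221.4])]
pred [array([257. , 174.1]), array([220., 178.])]
10.5 [0.57100661 0.12953657 0.08493241] [-108.43755172    0.40629176  101.04767581] [-24.24557709   4.60282825   7.77365379 118.67874925   2.43518266
  38.46642736  82.85375409] [-0.90692716 -3.14218501  0.48665738] 0.022358337670955006
```

View pics/z_c.png

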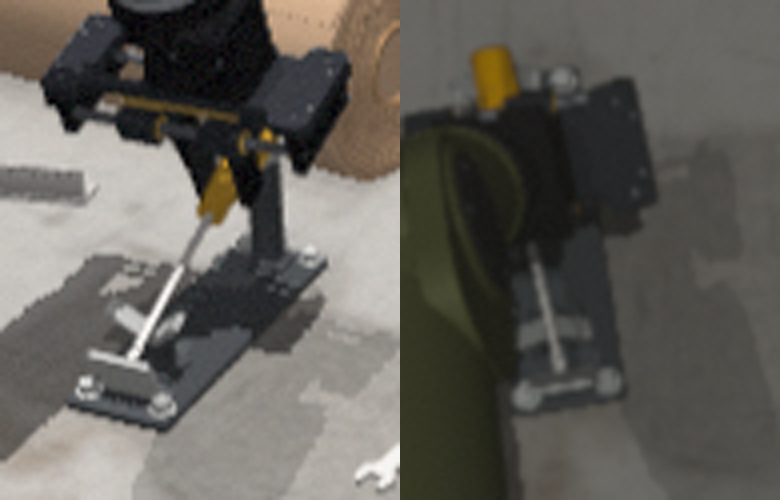

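View pics/w6.png

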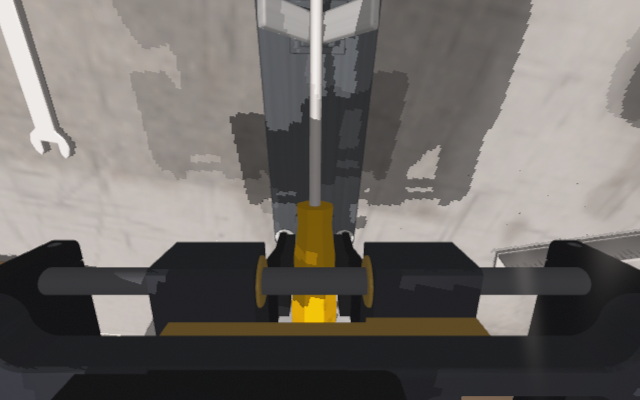

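{"method": "carry_out", "body": {
  "targets": [
    [[0,2,0.7],[0,0,0]],
    [[0,2,0.7],[0,0,0]],
    [[0,0,0],[0,0,0]],
    [[0,0,0],[0,0,0]]
  ]
}}

```text
time_s: 10.95
tool_pos: [0.5715, 0.1298, 0.0834]
tool_rot: [-108.6, 0.4, 101.0]
force: [-13.3, -7.0, 18.7]
grip_width: 0.0224
```

```bash
python3 st.py 0.0 d; python3 -c "
from h import *
o=env.get_obs();print(o['wrist_torque'],o['force'])
R=Ro.from_euler('xyz',o['tool_rot'],degrees=True).as_matrix();print('tool',R.T@o['wrist_torque'],R.T@o['force'])
s=cv2.imread('pics/scene_d.png');cv2.imwrite('pics/zz_d.png',cv2.resize(s[135:235,215:305],None,fx=6,fy=6,interpolation=cv2.INTER_CUBIC))"
```

```text
10.95 [0.57153142 0.12984535 0.08342   ] [-108.55120539    0.35086146  101.02060292] [[ 0.3  4.7  1.2]
 [ 0.1  1.1 -0. ]] [-13.3  -7.   18.7] 0.02236910171069372 [-24.   5.   8. 119.   2.  38.  83.]
pred [array([237.5, 208.6]), array([229.7, 221.2])]
pred [array([257.1, 174.5]), array([219.9, 177.9])]
[-0.93480815  1.62395906 -0.41275475] [-13.29079807  -5.97164151  19.39388511]
tool [1.77528008 0.18781619 0.70326488] [ -3.43900764 -22.88036248   7.28634574]
```

View pics/zz_d.png

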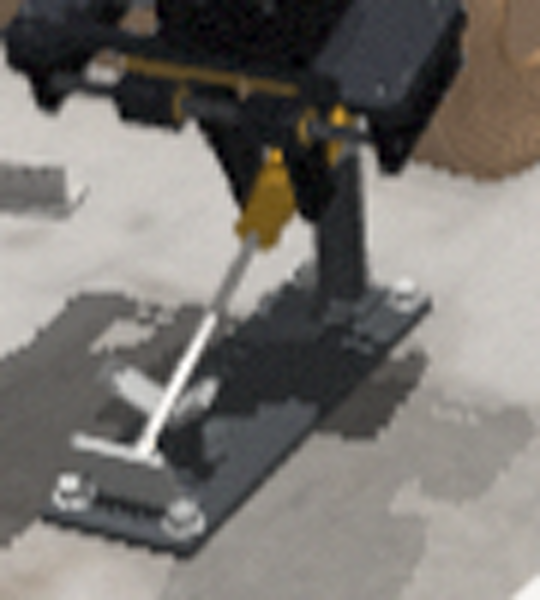

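{"method": "carry_out", "body": {
  "targets": [
    [[0,-1.5,0],[0,0,0]],
    [[0,0,0],[0,0,0]],
    [[0,0,0],[0,0,0]]
  ]
}}

```text
time_s: 11.35
tool_pos: [0.5715, 0.1297, 0.0837]
tool_rot: [-108.6, 0.4, 101.0]
force: [-5.0, -3.9, 6.4]
grip_width: 0.0221
```

```bash
python3 -c "
from h import *
o=env.get_obs();print(o['time_s'],o['tool_pos'],o['wrist_torque'],o['force'])
R=Ro.from_euler('xyz',o['tool_rot'],degrees=True).as_matrix();print('tool',R.T@o['wrist_torque'],R.T@o['force'])"
```

```text
11.35 [0.57145073 0.1297369  0.08366674] [-0.75152112  0.67941391 -0.44046189] [-5.00376309 -3.86053313  6.4102911 ]
tool [0.8135908  0.21874316 0.71457356] [-2.87297614 -7.85954835  3.31763484]
```

{"method": "carry_out", "body": {
  "targets": [
    [[0,0,0],[0,0,0]],
    [[0,0,0],[0,0,0]],
    [[0,0,0],[0,0,0]],
    [[0,0,0],[0,0,0]]
  ],
  "squeeze": 3
}}

```text
time_s: 11.75
tool_pos: [0.5717, 0.1298, 0.083]
tool_rot: [-108.6, 0.4, 101.1]
force: [1.3, -4.8, 3.8]
grip_width: 0.0234
```

```bash
python3 st.py 0.0 e; python3 look.py w7; python3 -c "
from h import *
s=cv2.imread('pics/scene_e.png');cv2.imwrite('pics/zz_e.png',cv2.resize(s[135:235,215:305],None,fx=6,fy=6,interpolation=cv2.INTER_CUBIC))"
```

```text
11.75 [0.57169335 0.12979238 0.08299541] [-108.59913705    0.39722188  101.06486631] [[ 0.4  4.3  1.2]
 [ 0.1  1.1 -0. ]] [ 1.3 -4.8  3.8] 0.023367827864013705 [-24.   5.   8. 119.   2.  38.  83.]
pred [array([237.7, 208.8]), array([229.9, 221.2])]
pred [array([257.1, 174.6]), array([220. , 177.8])]
11.85 [0.57166416 0.12984567 0.08295821] [-108.59718005    0.39507121  101.06920695] [-24.24321062   4.75041976   7.76657504 118.82750377   2.4287564
  38.01073627  82.85583341] [ 0.96243275 -4.73012307  3.44412815] 0.023351575617709466
```

View pics/zz_e.png

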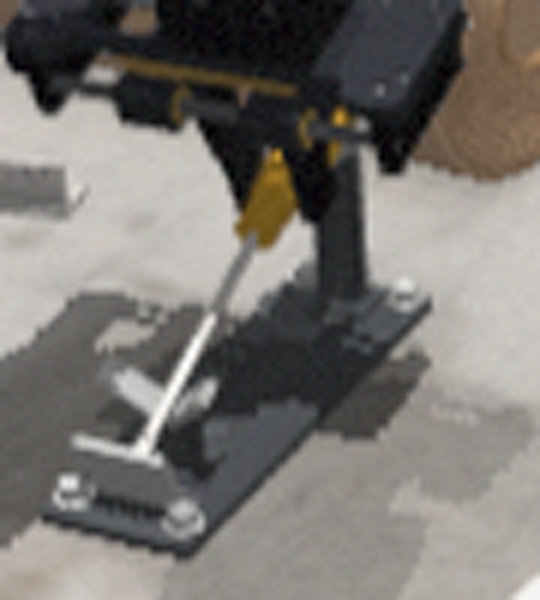

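View pics/w7.png

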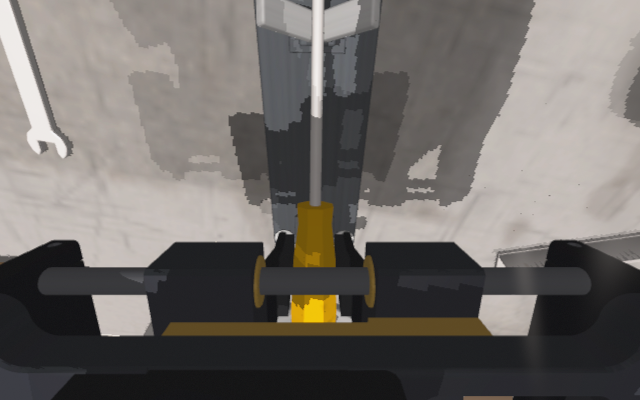

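{"method": "carry_out", "body": {
  "targets": [
    [[0,0,0],[0,0,0]],
    [[0,0,0],[0,0,0]],
    [[0,0,0],[0,0,0]],
    [[0,0,0],[0,0,0]],
    [[0,0,0],[0,0,0]]
  ],
  "jaw": 0.6
}}

```text
time_s: 12.4
tool_pos: [0.5704, 0.1306, 0.0821]
tool_rot: [-108.5, 0.4, 101.1]
force: [-0.1, 0.1, 0.3]
grip_width: 0.0499
```

```bash
python3 st.py 0.0 f; python3 look.py w8; python3 -c "
from h import *
s=cv2.imread('pics/scene_f.png');cv2.imwrite('pics/zz_f.png',cv2.resize(s[135:235,215:305],None,fx=6,fy=6,interpolation=cv2.INTER_CUBIC))"
```

```text
12.4 [0.5703739  0.13063278 0.08206337] [-108.46248023    0.36485557  101.12924415] [[-0.7  3.7 -0.2]
 [-0.   1.2  0. ]] [-0.1  0.1  0.3] 0.04988745107975749 [-24.   5.   8. 119.   2.  38.  83.]
pred [array([237.1, 209.1]), array([229.6, 221.7])]
pred [array([256.6, 175. ]), array([219.7, 178.4])]
12.5 [0.57061076 0.13036643 0.08225155] [-108.48376297    0.37139163  101.10653199] [-24.26634082   4.76201675   7.72507258 118.87788779   2.38984604
  38.05949973  82.85204062] [0.00710433 0.04561819 0.12717586] 0.05157023978890461
```

View pics/zz_f.png

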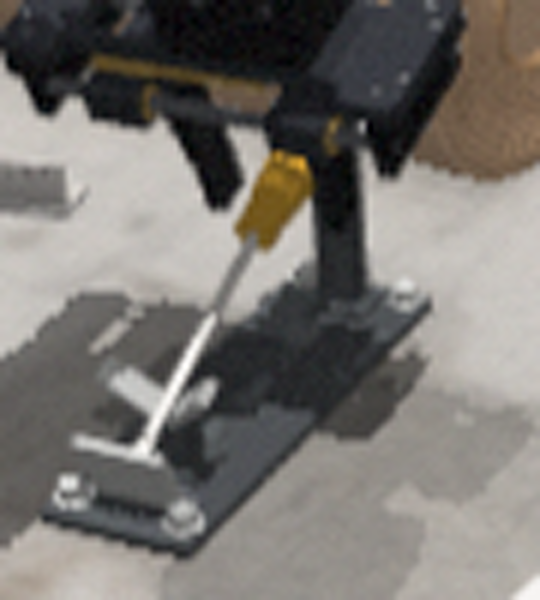

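View pics/w8.png

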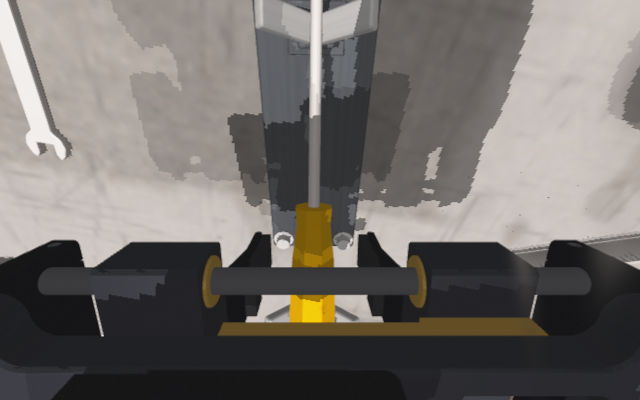

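{"method": "carry_out", "body": {
  "targets": [
    [[0,0,0],[0,0,0]],
    [[0,-5,0],[0,0,0]],
    [[0,-15,0],[0,0,0]],
    [[0,-25,0],[0,0,0]],
    [[0,-35,0],[0,0,0]],
    [[0,-40,0],[0,0,0]],
    [[0,-40,0],[0,0,0]],
    [[40,-15,0],[0,0,0]],
    [[40,0,0],[0,0,0]],
    [[40,0,0],[0,0,0]],
    [[40,0,0],[0,0,0]],
    [[40,0,0],[0,0,0]]
  ],
  "jaw": 0.75
}}

```text
time_s: 13.75
tool_pos: [0.4771, 0.3182, 0.2478]
tool_rot: [-108.6, 0.4, 101.1]
force: [0.4, 0.5, 0.1]
grip_width: 0.0653
```

{"method": "carry_out", "body": {
  "targets": [
    [[40,0,0],[0,0,0]],
    [[40,0,0],[0,0,0]],
    [[0,0,0],[0,0,0]],
    [[0,0,0],[0,0,0]],
    [[0,0,0],[0,0,0]]
  ]
}}

```text
time_s: 14.25
tool_pos: [0.4629, 0.3938, 0.2466]
tool_rot: [-108.5, 0.4, 101.0]
force: [0.3, -0.4, -0.1]
grip_width: 0.0654
```

```bash
python3 st.py 0.0 g; python3 look.py w9; python3 -c "
from h import *
s=cv2.imread('pics/scene_g.png');cv2.imwrite('pics/zz_g.png',cv2.resize(s[135:235,215:305],None,fx=6,fy=6,interpolation=cv2.INTER_CUBIC))"
```

```text
14.25 [0.46292282 0.39382608 0.24659688] [-108.50788348    0.42269183  100.98183723] [[-2.783e+02  1.793e+02  2.000e-01]
 [ 0.000e+00  1.100e+00 -1.000e-01]] [ 0.3 -0.4 -0.1] 0.06537927687663551 [-38.   2. -13. 102.  14.  63.  46.]
pred [array([118. , 140.4]), array([ 96.5, 262.4])]
pred [array([145.2, 108.8]), array([ 81.2, 212.8])]
14.35 [0.46308287 0.393636   0.24677248] [-108.52496388    0.39485033  100.94011763] [-37.49200143   1.8068435  -12.79899538 101.84627507  13.86608481
  62.77263898  45.87663452] [ 0.44613451 -1.21884028 -0.54628327] 0.06537108735905749
```

View pics/zz_g.png

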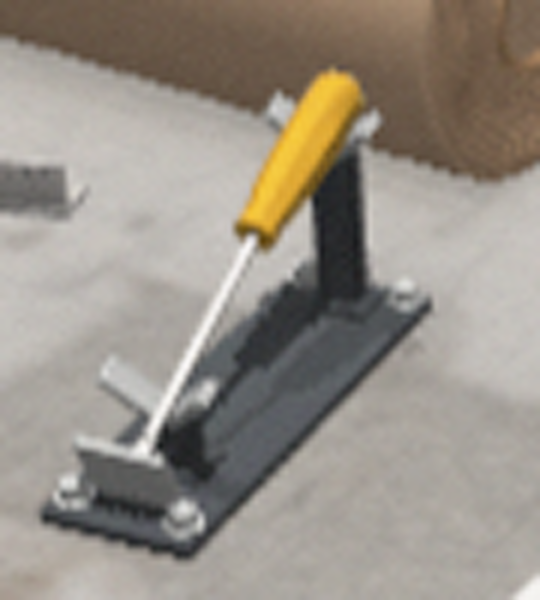

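View pics/z_g.png

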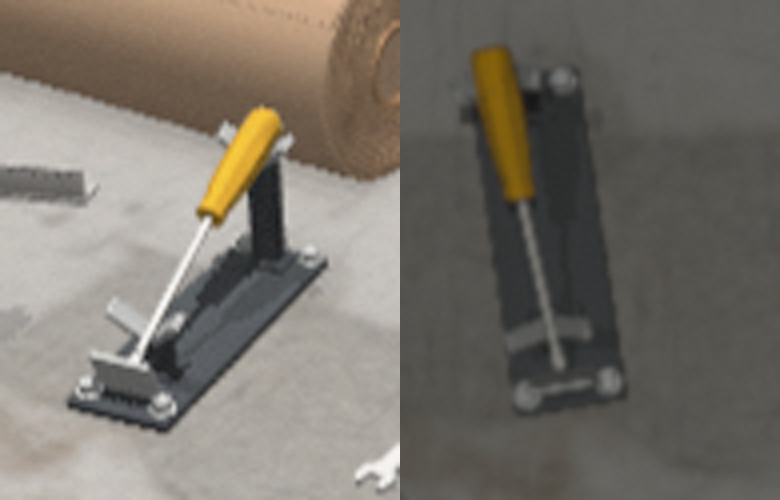

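View pics/w9.png

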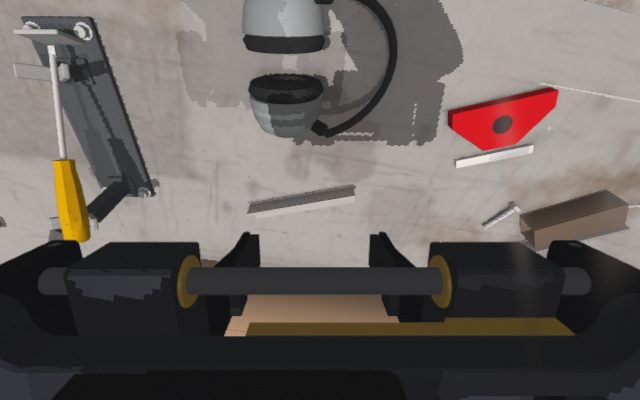

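Run:
```python
from h import *
Zt=lambda x,y:(190+(x-400)/4,130+y/4)
for p in ([.5244,.1183,.1707],[.5255,.122,.17]):
    c,s=np.cos(p[2]),np.sin(p[2])
    for n,uv,z in [("tip",Zt(558,366),.03),("toe",Zt(563,385),.042),("end",Zt(490,47),.127)]:
        X=ray("top",uv,z)[:2]-p[:2];print(n,np.round([c*X[0]+s*X[1],-s*X[0]+c*X[1]],4))
# wrist: tip (52,46), toe top (50,33)
p=[.5255,.122,.17];c,s=np.cos(p[2]),np.sin(p[2])
for n,uv,z in [("tip",(52,46),.03),("toe",(48,33),.042)]:
    X=wray("w9",uv,z)[:2]-p[:2];print(n,np.round([c*X[0]+s*X[1],-s*X[0]+c*X[1]],4))
w=cv2.imread("pics/w9.png");cv2.imwrite("pics/w9z.png",cv2.resize(w[0:120,0:150],None,fx=5,fy=5,interpolation=cv2.INTER_CUBIC))
```

```text
tip [-0.0906  0.0017]
toe [-0.1046 -0.0018]
end [0.101  0.0006]
tip [-0.0923 -0.0018]
toe [-0.1063 -0.0054]
end [ 0.0993 -0.0028]
tip [-0.0897  0.0007]
toe [-0.1029  0.0119]
```

View pics/w9z.png

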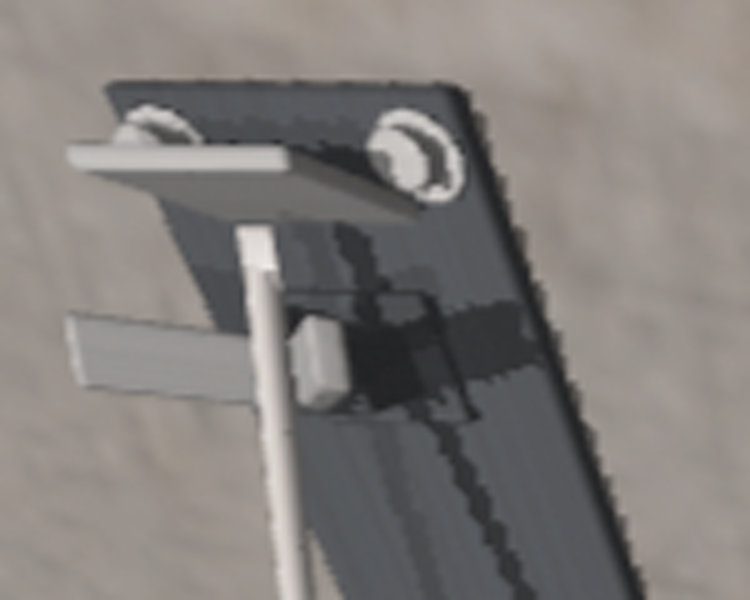

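```bash
python3 -c "
from h import *
g=cv2.imread('pics/scene_g.png').astype(int);n=env.read_camera('scene')[:,:,::-1].astype(int)
print(np.abs(g-n)[135:235,215:305].max(),np.abs(g-n)[135:235,215:305].mean(),env.get_obs()['time_s']);print(env.sign_off())"
```

```text
12 1.7662592592592592 14.45
the job is handed in; nothing more can be done
None
```

The yellow screwdriver now lies in the steel V rest, blade down the slope, and the job is handed in at 14.45 s of robot time. I gripped it across the handle, turned and tilted it over the rest, and lowered it until it touched, at about 24 N. I then eased the grip, let go and moved the arm well clear.

- **Seating:** the last pictures show the shaft in the low V, and the handle's end in the high V, reaching about 5 mm beyond it.
- **Tip to toe plate:** about 12–14 mm by the pictures (the plate's face is nearer than the edge I measured, so perhaps a little less). That is within the 2 cm allowed, though not the ideal 8 mm.
- **At rest:** two scene pictures about 0.2 s apart, just before handing in, differed only by image noise.

**Disagreements:**
- The wrist camera placed the rest and the screwdriver roughly 5 mm to the left of where the fixed cameras did. I aligned by the wrist camera.
- The jaws closed to 22 mm rather than 26 mm, probably at the handle's narrower front part. The grip held without any visible slip.

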